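# Open the label printer and lift its print head for cleaning

## Robot

A 6-joint arm with a two-finger parallel gripper is mounted at the origin on the work surface. World frame = base frame: x ahead of the robot, y to its left, z up, the work surface at z = 0. Lengths are in mm, angles in rad, forces in N, time in s.
With the tool pointing down it reaches from about 350 to 975 mm from the base axis. Payload 17.4 kg.
Tool frame: the origin (TCP) lies on the centre line of the jaws, within the pads' length; the fingertips stand bot.tip_extent ahead of it and the grasp point (between the pads) is the TCP (bot.tip_extent is the distance from the TCP to the fingertips, in mm); z points along the fingers, y is the line along which they close (so a half turn about z gives the same grasp; the last joint's range is limited). The gripper opens to 85 mm and grips with 20 to 120 N. Pads are 22 mm wide; open, the fingers measure 114 mm over their backs; the gripper's body (76 mm by 85 mm) begins 54 mm behind the grasp point. The pads swing forward as they close: fully open they stand 13 mm farther back than shut.
Start: joints at [-1.228, 0.116, 1.442, -0, 1.584, -0.038], TCP at [250.864, -626.658, 250.303] pointing down, gripper open.
Joint ranges: [-2.83, 2.83], [-0.83, 2.19], [0.07, 2.5], [-1.14, 4.28], [0.01, 3], [-2.97, 2.97]. Speed limits (rad/s): [1.89, 1.89, 2.22, 3.14, 3.14, 3.14].

## Interface

Orientations are given as [roll, pitch, yaw] about the fixed x, y, z axes, in that order (R = Rz(yaw) Ry(pitch) Rx(roll)).
In Python, from cell import read_state, cams, job_done, bot gives the robot as it stands. The module is installed in compiled form; this text tells all that it offers.
- The arm moves only by the tool move_arm, never from a script. Its argument "increments" is a list of rows, each a list of 7 numbers: the turn, a rotation vector about the tool's x, y, z in rad, then the shift along the tool's x, y, z in mm, then the closure, from -1 (fully open) to 1 (shut). In form: [[wx, wy, wz, x, y, z, fingers], ...]. A call has 1 to 20 rows; each row shifts and turns the commanded pose from where the row before left it, along the tool's axes as they then stand; what a row does not reach is not made up. A row lasts 1/10 s, in which the tool goes at most 50 mm and 8.59 degrees, less where a joint would pass 70% of its speed; a pose out of reach is approached as far as the arm can. A call with a gripper value outside its range is refused whole. The fingers move at their own pace and stop on an object; the grip force is fixed at half the most. Time passes only in rows, so rows that do not move let the fingers close. It gives the time, the measured TCP pose, the force, the opening and the grip force at its end, in the units of the state.
- read_state(): the state, without advancing time (a new reading comes with each control period).
- cams.snapshot(name): name is "side" or "top" or "wrist"; returns a dict with "color" (420x560x3 uint8, red, green, blue), "camera_matrix" (3x3 intrinsics, pixels), "rvec" (rotation vector, rad) and "tvec" (3), from world to camera coordinates, as OpenCV has them. Camera axes: x right, y down, z forward; pixel columns grow to the right and rows downward; lengths in mm; the calibration is good to about 2 mm. A picture is of the moment at which its call begins. There is no depth.
- job_done(): hands the job in; it is judged then, once.
The state is a dict: "time": time; "joint_pos": joint angles; "qvel": joint speeds; "joint_efforts": joint torques, N m; "tcp_pos": TCP position; "tcp_rot": TCP orientation; "force": force on the tool from outside, world axes, zero at the start; "torque": the same for the moment, N m; "opening": opening from 0.0 (shut) to 1.0 (fully open); "grasp_force": force on a finger pad.
Only numpy, scipy, OpenCV 4.12 (cv2) and the standard library are available. Lean on these libraries where they do the work, as an engineer would, in place of code of your own. Each camera call takes 0.05 s, during which the arm holds its last target. There are 200 camera calls.

## Task

The lab's label printer is due for a head cleaning: press down the green release key on its front deck and let the cover pop fully open by itself, without touching the cover. Then swing the green head lever inside up and back to its stop, so that the print head is lifted, keeping off the print head itself and leaving everything else on the bench as it is.

Things in the scene. Friction and masses are not known exactly. Their poses are not given: they have to be found in the camera images.
- printer: desktop label printer fixed to the bench, 200 wide (y), 320 deep (x), 158 high. Origin under its middle: x to its rear, away from the robot, y left, z up; turned up to 20 degrees. Positions below are in its frame, in mm. Front deck: x -170 to -105, top z 90. Behind it the cover over an open well with side walls at |y| 90 to 100, up to z 106
- key_top (a point): centre of the top of the green release key on the deck, a ribbed pad 26 (x) by 44 (y) at x -152, y -50, z 100, 47 in front of the cover's lip. Pressed down it sinks up to 8 (rocking slightly about an axis behind it), sprung: 3 N to start, 5 N fully down; it rises again when let go. The cover is unlatched from about 6 down
- release_key (a joint): angle of the release key, rad: 0 up, 0.16 fully pressed; the cover is unlatched above about 0.115
- cover: cream cover with a grey window: shut at x -105 to 128, y -100 to 100, lower edge z 108, front lip z 92 to 128, sloping up to z 158 at x -45. Origin on its hinge: along y at x 125, z 108. Its own z tilts to the rear by 0 rad when shut, 1.65 fully open. Unlatched, a damped spring opens it in about 2 s; the lip rises straight up, then backwards: a gripper leaning over it is in its way
- lever_knob (a point): centre of the green cross bar (15 across, 22 long along y) on the end of the head lever, 62 from the pivot; lever arm 8 wide, 9 thick. At joint 0 it points to the front, 50 degrees (0.87 rad) above level: bar at x -30, y 62, z 122; fully raised x 34, z 132. Beside the bar's centre: left side wall 28 away, print head 43. In front of it nothing above z 92 once the cover is open
- lever_pivot (a point): pivot of the head lever, axis along y, at x 10, y 62, z 75; below it a dark gear case up to z 72
- head_lever (a joint): angle of the head lever, rad: 0 lowest; grows as it swings up and to the rear; 1.10 is the back stop, 23 degrees past upright. Starts at 0 to 0.2. Stiff: 2 to 4 N pushed to the rear at the bar when low, less when upright. It stays where it is left and lifts the print head by a linkage
- print_head: the delicate dark print head with a white front edge and aluminium fins, 110 long, 64 wide: x -65 to 45, y -45 to 19, top z 100 (front edge 28 higher when lifted); origin on its rear hinge line
- label_roll: white roll of labels, 70 across, 54 wide, lying in the printer's well behind the mechanism; origin at its centre
- spare_roll: spare roll of labels, 70 across, 55 high, standing flat beside the printer; origin at its underside
- cleaner: blue plastic bottle of head cleaner, 48 across, 135 high, beside the printer; origin at its underside
- swab_jar: glass jar with a white lid, 56 across, 70 high, beside the printer; origin at its underside
- mouse: dark computer mouse, 80 by 62 by 34, on the left of the bench; origin at its underside
- pen: blue pen, 140 long, lying on the notepad at the right; origin at its underside
- tube_rack: yellow rack of small capped tubes, 90 by 120 by 56, at the right; origin at its underside

How it is judged:
By the outcome, as a careful person would: the job done as asked, in the order asked, and still so for the second after the job is handed in, with the robot touching nothing.
It also fails if it takes over 40 s, if anything falls off the work surface, if the arm or the gripper's body presses on something with over 40 N, if the wrist force passes 120 N, or if a joint passes its speed limit or range.

## Working session

There is one attempt and no reset: what is moved stays moved. The work goes in short steps, Python scripts to look and compute and a tool call to move; the robot and the scene stay as the last step left them, time stands still between calls to the robot, and variables do not carry over. Pictures are saved under pics/ and viewed, at most 10 in all, crops included, and the job is handed in when it is done.

Besides the shell and the picture viewer there is one more tool, called after "Call:" in YAML: its name, and indented under it one key for each argument. move_arm: Moves the arm, as the interface text tells. Its arguments: {"type":"object","properties":{"increments":{"type":"array"}},"required":["increments"]}

```bash
mkdir -p pics; python3 - <<'E'
from cell import read_state,cams,bot
import cv2,numpy as np
s=read_state();print(s['time'],s['tcp_pos'],s['tcp_rot'],s['opening'],bot.tip_extent)
ims=[]
for n in ['top','side']:
    c=cams.snapshot(n);cv2.imwrite(f'pics/{n}0.png',c['color'][:,:,::-1]);print(n,c['camera_matrix'].tolist(),c['rvec'],c['tvec'])
E
```

```text
0.0 [ 250.79068332 -626.48153424  249.53749784] [-3.14038304e+00 -7.95549378e-05  3.80772201e-01] 0.9986164249385574 19.0
top [[539.2185514341425, 0.0, 287.79112120988526], [0.0, 539.2185514341425, 211.6174045375897], [0.0, 0.0, 1.0]] [ 2.1554388  -2.13031792  0.17097781] [ -21.48039289  603.41105287 1650.0442412 ]
side [[510.92192559701385, 0.0, 285.1365336320441], [0.0, 510.92192559701385, 208.79247036774257], [0.0, 0.0, 1.0]] [ 2.18926292 -0.43985843  0.20971747] [-543.63288087  188.79614582 1661.02207698]
```

View pics/top0.png

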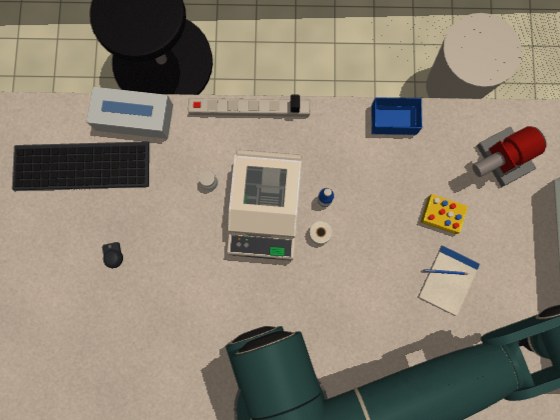

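View pics/side0.png

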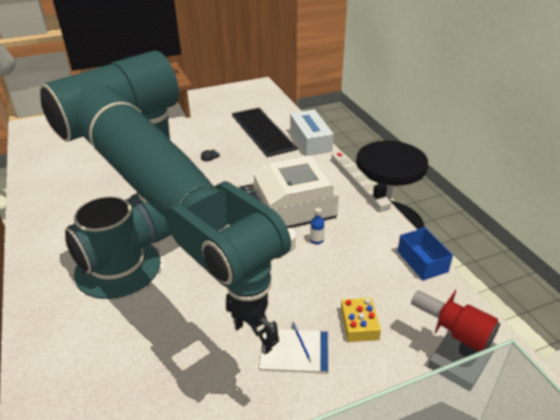

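The top view shows the printer at about (265,207) with the green key near (277,252). The side view is partly blocked by the arm. Next I'll enlarge the printer for its corners.

```bash
cat > h.py <<'E'
import cv2,numpy as np
from cell import read_state,cams,bot
def ray(c,u,v,z):
    R=cv2.Rodrigues(np.array(c['rvec']))[0];t=np.array(c['tvec']).ravel()
    o=-R.T@t;d=R.T@np.linalg.inv(c['camera_matrix'])@[u,v,1.]
    return o+d*(z-o[2])/d[2]
def proj(c,P):
    return cv2.projectPoints(np.float64(P).reshape(-1,3),np.array(c['rvec']),np.array(c['tvec']),np.array(c['camera_matrix']),None)[0][:,0]
def green(c,box=None):
    h=cv2.cvtColor(c['color'],cv2.COLOR_RGB2HSV)
    m=cv2.inRange(h,(45,130,70),(80,255,255))
    n,l,s,ce=cv2.connectedComponentsWithStats(m)
    return [(s[i].tolist(),ce[i].round(1).tolist()) for i in range(1,n) if s[i][4]>8]
E
python3 - <<'E'
from h import *
c=cams.snapshot('top')
for g in green(c): print(g,ray(c,*g[1],100))
cv2.imwrite('pics/crop.png',cv2.resize(c['color'][145:270,215:345,::-1],None,fx=4.6,fy=4.6,interpolation=cv2.INTER_CUBIC))
E
```

```text
([270, 247, 15, 9, 123], [276.8, 250.9]) [475.15750118  17.540953   100.        ]
```

View pics/crop.png

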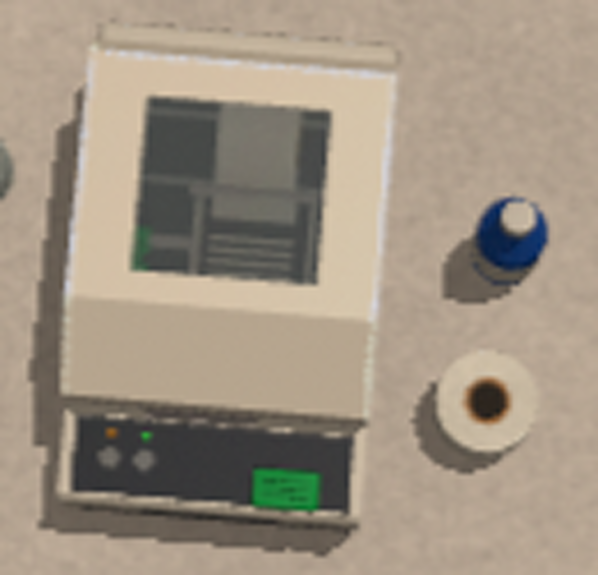

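The crop shows the cover's slope edge from (70,296) to (375,322), the deck front from (62,495) to (355,520) and the key at (286,490). I'll fit the pose from these.

```bash
python3 - <<'E'
from h import *
from scipy.optimize import least_squares
c=cams.snapshot('top')
k=np.array([215,145]);f=lambda u,v:(np.array([u,v])+.5)/4.6-.5+k
pix=np.array([f(70,296),f(375,322),f(62,495),f(355,520),[276.8,250.9],f(93,48),f(393,72)])
P=np.array([[-45,100,158],[-45,-100,158],[-170,100,90],[-170,-100,90],[-152,-50,100],[128,100,150],[128,-100,150]],float)
W=np.array([1,1,.6,.6,1.5,.3,.3])[:,None]
def T(q,P):
    a=q[2];R=np.array([[np.cos(a),-np.sin(a),0],[np.sin(a),np.cos(a),0],[0,0,1]])
    return P@R.T+[q[0],q[1],0]
s=least_squares(lambda q:((proj(c,T(q,P))-pix)*W).ravel(),[620,60,0],loss='soft_l1')
q=s.x;print(q,(proj(c,T(q,P))-pix).round(1).tolist())
print(T(q,np.array([[-152,-50,100],[-30,62,122],[34,62,132.]])))
E
```

```text
[ 6.30247243e+02  5.62142598e+01 -7.29373946e-02] [[-0.9, -0.2], [0.6, -0.1], [-1.1, 0.7], [1.1, 0.9], [0.0, 0.1], [0.1, -2.5], [1.3, -2.2]]
[[475.00773646  17.42385431 100.        ]
 [604.84511576 120.23559944 122.        ]
 [668.67495558 115.57174394 132.        ]]
```

Call:
move_arm:
  increments:
    - [0,0,-0.14,0,0,0,1]
    - [0,0,-0.14,0,0,0,1]
    - [0,0,-0.14,0,0,0,1]
    - [0,0,-0.14,0,0,0,1]
    - [0,0,-0.14,0,0,0,1]
    - [0,0,-0.14,0,0,0,1]
    - [0,0,-0.14,0,0,0,1]
    - [0,0,-0.137,0,0,0,1]
    - [0,0,0,30,10,0,1]
    - [0,0,0,30,10,0,1]
    - [0,0,0,30,10,0,1]
    - [0,0,0,30,10,0,1]
    - [0,0,0,30,10,0,1]

```text
time: 1.5
tcp_pos: [311.9, -479.5, 250.1]
tcp_rot: [-3.142, -0.0, 1.498]
force: [0.6, 0.2, 0.4]
opening: 0.004
grasp_force: 0.0
```

```bash
cat >> h.py <<'E'
from scipy.spatial.transform import Rotation as Ro
Q=[630.2,56.2,-0.073]
Rp=Ro.from_euler('z',Q[2])
def world(p): return Rp.apply(p)+[Q[0],Q[1],0]
def delta(p,t,ext=19):
    """tool shift/turn to put the fingertip at printer point p, tilt t (fingers forward); shift given in the target's axes"""
    s=read_state();R=Ro.from_euler('xyz',s['tcp_rot'])
    Rt=Ro.from_euler('z',Q[2]+np.pi/2)*Ro.from_euler('x',np.pi)*Ro.from_euler('x',-t)
    tcp=world(p)-Rt.apply([0,0,ext])
    print('t',round(s['time'],2),'tcp',s['tcp_pos'].round(1),'F',np.round(s['force'],1),'open',round(s['opening'],2),'j',np.round(s['joint_pos'],2))
    print('turn',(R.inv()*Rt).as_rotvec().round(3),'shift',Rt.inv().apply(tcp-s['tcp_pos']).round(1),'tip@printer',Rp.inv().apply(s['tcp_pos']+R.apply([0,0,ext])-[Q[0],Q[1],0]).round(1))
E
python3 -c "
from h import *
delta([-156,-50,150],.3); delta([-156,-50,150],0)"
```

```text
t 1.5 tcp [ 311.9 -479.5  250.1] F [0.6 0.2 0.4] open 0.0 j [-1.04 -0.11  1.67  0.    1.58 -0.97]
turn [-0.3 -0.  -0. ] shift [507.5  87.3 112.8] tip@printer [-278.3 -557.5  231.1]
t 1.5 tcp [ 311.9 -479.5  250.1] F [0.6 0.2 0.4] open 0.0 j [-1.04 -0.11  1.67  0.    1.58 -0.97]
turn [-0. -0. -0.] shift [507.5 122.3  81.1] tip@printer [-278.3 -557.5  231.1]
```

Call:
move_arm:
  increments:
    - [0,0,0,30,8,0,1]
    - [0,0,0,36,8,0,1]
    - [0,0,0,36,8,0,1]
    - [0,0,0,36,8,0,1]
    - [0,0,0,36,8,0,1]
    - [0,0,0,36,8,0,1]
    - [0,0,0,36,8,0,1]
    - [0,0,0,36,8,0,1]
    - [0,0,0,36,8,0,1]
    - [0,0,0,36,8,0,1]
    - [0,0,0,36,8,0,1]
    - [0,0,0,36,8,0,1]
    - [0,0,0,36,8,0,1]
    - [0,0,0,36,8,0,1]
    - [-0.1,0,0,10,0,0,1]
    - [-0.1,0,0,0,0,0,1]
    - [-0.1,0,0,0,0,0,1]
    - [0,0,0,0,0,0,1]

```text
time: 3.3
tcp_pos: [459.5, 18.1, 250.3]
tcp_rot: [2.839, -0.0, 1.498]
force: [-0.3, 0.2, 0.3]
opening: 0.002
grasp_force: 0.0
```

```bash
python3 -c "
from h import *
delta([-156,-50,125],.3)
c=cams.snapshot('side');print(green(c));print(proj(c,[world([-152,-50,100]),world([-156,-50,125])]))
cv2.imwrite('pics/s1.png',cv2.resize(c['color'][110:290,180:400,::-1],None,fx=3,fy=3))"
```

```text
t 3.3 tcp [459.5  18.1 250.3] F [-0.3  0.2  0.3] open 0.0 j [-0.   -0.57  2.03 -0.02  1.37  0.07]
turn [ 0.003 -0.     0.001] shift [  0.5 -26.1 104.1] tip@printer [-161.8  -50.5  232.2]
[([249, 202, 9, 9, 59], [252.7, 205.9])]
[[252.47250028 204.98191067]
 [251.01439245 199.35081994]]
```

View pics/s1.png

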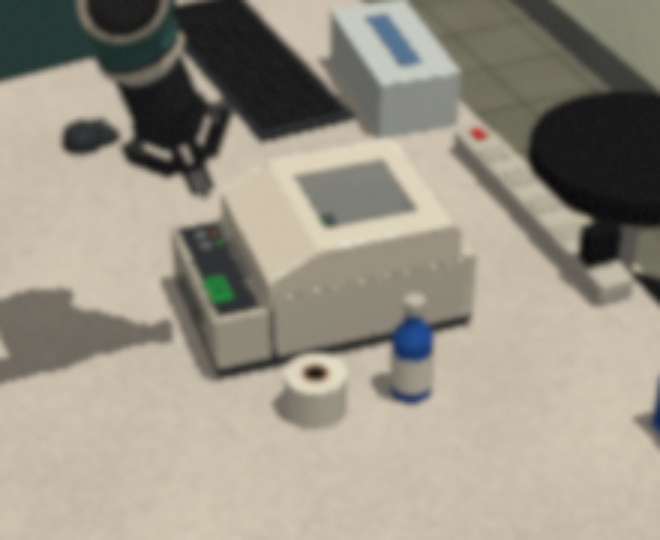

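The closed fingertips are at (200,185), above and behind the key at (218,290), and the key's projection agrees with the fit. Moving down to 25 mm above it.

Call:
move_arm:
  increments:
    - [0,0,0,0.5,-5,20,1]
    - [0,0,0,0,-5,20,1]
    - [0,0,0,0,-5,20,1]
    - [0,0,0,0,-5,20,1]
    - [0,0,0,0,-3,12,1]
    - [0,0,0,0,-3,12,1]
    - [0,0,0,0,0,0,1]

```text
time: 4.05
tcp_pos: [466.0, 17.8, 141.8]
tcp_rot: [2.845, 0.0, 1.498]
force: [-0.3, 0.1, -0.6]
opening: -0.003
grasp_force: 0.0
```

```bash
python3 -c "
from h import *
delta([-156,-50,91],.3)"
```

```text
t 4.05 tcp [466.   17.8 141.8] F [-0.3  0.1 -0.6] open -0.0 j [-0.   -0.51  2.17 -0.02  1.18  0.07]
turn [-0.003  0.    -0.   ] shift [  0.3 -10.3  31. ] tip@printer [-155.4  -50.3  123.6]
```

Call:
move_arm:
  increments:
    - [0,0,0,0.3,2,10,1]
    - [0,0,0,0,0,10,1]
    - [0,0,0,0,-1,3,1]
    - [0,0,0,0,0,0,1]

```text
time: 4.45
tcp_pos: [473.9, 17.6, 121.0]
tcp_rot: [2.843, 0.0, 1.498]
force: [0.1, -0.3, -0.1]
opening: -0.001
grasp_force: 0.0
```

Call:
move_arm:
  increments:
    - [0,0,0,0,-1,3.3,1]
    - [0,0,0,0,-0.5,1.5,1]
    - [0,0,0,0,0,0,1]

```text
time: 4.75
tcp_pos: [474.1, 17.6, 116.8]
tcp_rot: [2.841, -0.0, 1.498]
force: [-3.2, -0.0, 3.0]
opening: 0.002
grasp_force: 2.0
```

```bash
python3 -c "
from h import *
delta([-148,-50,91],.3)
c=cams.snapshot('side')
cv2.imwrite('pics/s2.png',cv2.resize(c['color'][130:250,200:360,::-1],None,fx=4,fy=4))"
```

```text
t 4.75 tcp [474.1  17.6 116.8] F [-3.2 -0.   3. ] open 0.0 j [-0.01 -0.47  2.19 -0.02  1.12  0.07]
turn [ 0. -0. -0.] shift [-0.1 -3.   7.1] tip@printer [-147.3  -49.9   98.7]
```

Contact at 3 N at the expected height. Now pressing it down and holding.

Call:
move_arm:
  increments:
    - [0,0,0,0,-1,3,1]
    - [0,0,0,0,-1,3,1]
    - [0,0,0,0,-0.5,2,1]
    - [0,0,0,0,0,0,1]
    - [0,0,0,0,0,0,1]

```text
time: 5.3
tcp_pos: [474.4, 17.6, 110.8]
tcp_rot: [2.84, -0.0, 1.498]
force: [-26.0, 0.3, 32.8]
opening: 0.0
grasp_force: 18.5
```

```bash
python3 -c "
from h import *
delta([-148,-50,91],.3)
c=cams.snapshot('side')
cv2.imwrite('pics/s2.png',cv2.resize(c['color'][130:250,200:360,::-1],None,fx=4,fy=4))"
```

```text
t 5.3 tcp [474.4  17.6 110.8] F [-26.    0.3  32.8] open 0.0 j [-0.01 -0.46  2.19 -0.02  1.11  0.07]
turn [ 0.002 -0.     0.   ] shift [-0.2 -1.5  1.3] tip@printer [-146.9  -49.8   92.7]
```

View pics/s2.png

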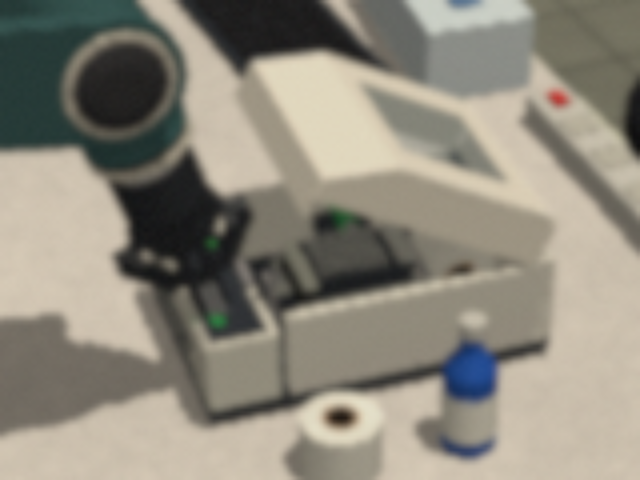

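The cover is already swinging open, with its front edge at about (290,190), clear of the gripper. Backing off the key, away from the cover.

Call:
move_arm:
  increments:
    - [0,0,0,0,0,-8,1]
    - [0,0,0,0,0,-15,1]
    - [0,0,0,0,0,-20,1]
    - [0,0,0,0,0,-25,1]
    - [0,0,0,0,0,-25,1]
    - [0,0,0,0,0,0,1]
    - [0,0,0,0,0,0,1]
    - [0,0,0,0,0,0,1]
    - [0,0,0,0,0,0,1]
    - [0,0,0,0,0,0,1]
    - [0,0,0,0,0,0,1]
    - [0,0,0,0,0,0,1]
    - [0,0,0,0,0,0,1]
    - [0,0,0,0,0,0,1]
    - [0,0,0,0,0,0,1]
    - [0,0,0,0,0,0,1]
    - [0,0,0,0,0,0,1]
    - [0,0,0,0,0,0,1]

```text
time: 7.15
tcp_pos: [446.6, 19.6, 197.0]
tcp_rot: [2.842, -0.0, 1.498]
force: [-0.6, 0.2, 0.1]
opening: 0.003
grasp_force: 0.0
```

```bash
python3 -c "
from h import *
delta([-75,62,150],.0)
w=[]
for n in ['top','side']:
    c=cams.snapshot(n);w.append(c['color'])
    for g in green(c): print(n,g)
    a=np.array([0,.1,.2]);P=[world([10-62*np.cos(.87+b),62,75+62*np.sin(.87+b)]) for b in a]
    print(proj(c,P).round(1).tolist())
    if n=='top':
        for g in green(c): print(Rp.inv().apply(ray(c,*g[1],126)-[Q[0],Q[1],0]))
a=cv2.resize(w[0][130:265,205:335],(390,405));b=cv2.resize(w[1][110:245,200:330],(390,405))
cv2.imwrite('pics/s3.png',np.hstack([a,b])[:,:,::-1])"
```

```text
t 7.15 tcp [446.6  19.6 197. ] F [-0.6  0.2  0.1] open 0.0 j [-0.   -0.59  2.13 -0.02  1.3   0.08]
turn [ 0.3 -0.  -0. ] shift [111.9 105.4  28. ] tip@printer [-174.8  -49.9  178.9]
top ([239, 194, 9, 13, 61], [243.8, 201.1])
top ([270, 247, 3, 8, 16], [270.6, 250.2])
top ([280, 248, 5, 8, 30], [282.1, 251.4])
[[243.2, 206.8], [243.2, 205.0], [243.3, 203.1]]
[-13.05963686  61.48924736 126.        ]
[-153.39386771  -31.93867176  126.        ]
[-154.05479472  -66.21506822  126.        ]
side ([249, 202, 9, 9, 59], [252.7, 205.9])
[[276.4, 176.0], [277.6, 174.9], [279.0, 173.9]]
```

View pics/s3.png

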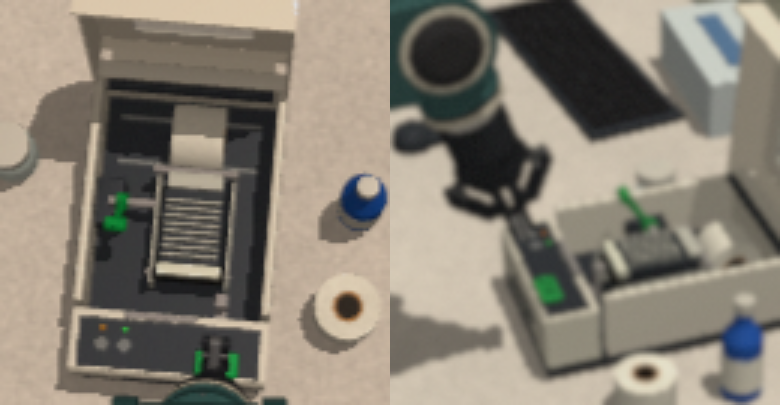

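The cover stands open. The lever bar is at (116,222) in the top crop, at y 62 and a joint angle of about 0.15, as expected. Moving in front of it.

Call:
move_arm:
  increments:
    - [0.1,0,0,0,0,0,1]
    - [0.1,0,0,0,0,0,1]
    - [0.1,0,0,0,0,0,1]
    - [0,0,0,22,20,5,1]
    - [0,0,0,30,25,5,1]
    - [0,0,0,30,30,5,1]
    - [0,0,0,30,30,5,1]
    - [0,0,0,0,0,5,1]
    - [0,0,0,0,0,0,1]

```text
time: 8.15
tcp_pos: [559.3, 124.0, 170.5]
tcp_rot: [-3.139, 0.001, 1.499]
force: [0.1, -0.2, 0.6]
opening: -0.0
grasp_force: 0.0
```

```bash
python3 -c "
from h import *
delta([-75,62,116],.0)"
```

```text
t 8.15 tcp [559.3 124.  170.5] F [ 0.1 -0.2  0.6] open -0.0 j [ 0.17 -0.07  1.76 -0.    1.45  0.25]
turn [-0.003  0.001  0.001] shift [-0.4  0.6 35.5] tip@printer [-75.7  62.4 151.5]
```

Call:
move_arm:
  increments:
    - [0,0,0,0,0,15,1]
    - [0,0,0,0,0,15,1]
    - [0,0,0,0,0,5,1]
    - [0,0,0,0,5,0,1]
    - [0,0,0,0,5,0,1]
    - [0,0,0,0,5,0,1]
    - [0,0,0,0,5,0,1]
    - [0,0,0,0,5,0,1]
    - [0,0,0,0,5,0,1]

```text
time: 9.05
tcp_pos: [590.0, 121.4, 137.1]
tcp_rot: [3.141, -0.0, 1.498]
force: [0.5, -0.1, -0.3]
opening: 0.002
grasp_force: 0.0
```

Call:
move_arm:
  increments:
    - [0,0,0,0,5,-1,1]
    - [0,0,0,0,5,-2,1]
    - [0,0,0,0,5,-2,1]
    - [0,0,0,0,5,-2,1]
    - [0,0,0,0,5,-1,1]
    - [0,0,0,0,0,0,1]

```text
time: 9.65
tcp_pos: [615.0, 119.5, 145.0]
tcp_rot: [3.141, 0.0, 1.498]
force: [-0.7, 0.2, 0.0]
opening: -0.002
grasp_force: 0.0
```

```bash
python3 -c "
from h import *
delta([10,62,124],.0)
c=cams.snapshot('side')
cv2.imwrite('pics/s4.png',cv2.resize(c['color'][110:245,200:360,::-1],None,fx=4,fy=4))"
```

```text
t 9.65 tcp [615.  119.5 145. ] F [-0.7  0.2  0. ] open -0.0 j [ 0.15  0.06  1.67 -0.    1.41  0.22]
turn [ 0.  0. -0.] shift [-0.1 29.8  2. ] tip@printer [-19.8  62.1 126. ]
```

View pics/s4.png

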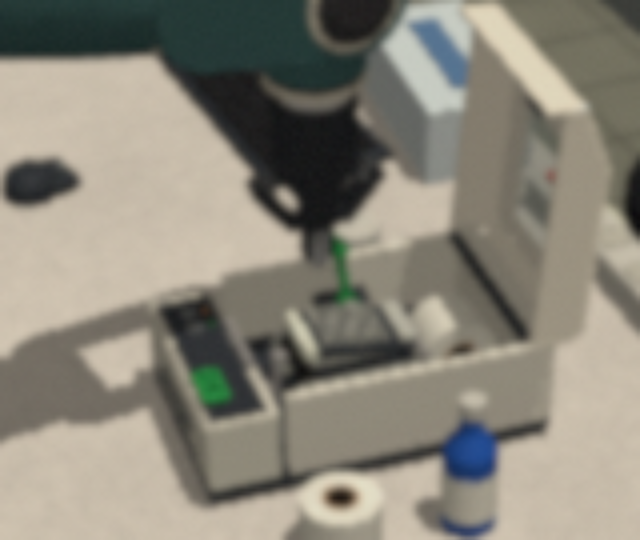

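The fingers at (318,245) are behind the bar at (340,243). The lever is near upright and the head is rising. Continuing the push.

Call:
move_arm:
  increments:
    - [0,0,0,0,5,0,1]
    - [0,0,0,0,5,0,1]
    - [0,0,0,0,5,0,1]
    - [0,0,0,0,5,1,1]
    - [0,0,0,0,4,1,1]
    - [0,0,0,0,0,0,1]

```text
time: 10.3
tcp_pos: [638.7, 117.7, 142.5]
tcp_rot: [-3.141, 0.0, 1.498]
force: [-0.1, 0.2, 0.8]
opening: -0.001
grasp_force: 0.0
```

Call:
move_arm:
  increments:
    - [0,0,0,0,4,1,1]
    - [0,0,0,0,3,0,1]
    - [0,0,0,0,0,0,1]

```text
time: 10.6
tcp_pos: [645.5, 117.3, 141.8]
tcp_rot: [-3.141, 0.0, 1.498]
force: [-0.2, -0.9, -0.8]
opening: 0.002
grasp_force: 0.0
```

Call:
move_arm:
  increments:
    - [0,0,0,0,3,0,1]
    - [0,0,0,0,0,0,1]

```text
time: 10.8
tcp_pos: [647.9, 117.2, 141.7]
tcp_rot: [-3.14, 0.0, 1.498]
force: [-7.0, 0.3, 0.5]
opening: -0.003
grasp_force: 3.3
```

Call:
move_arm:
  increments:
    - [0,0,0,0,1.5,0,1]
    - [0,0,0,0,0,0,1]

```text
time: 11.0
tcp_pos: [648.6, 117.1, 141.5]
tcp_rot: [-3.138, 0.0, 1.498]
force: [-13.9, 0.7, 2.2]
opening: -0.001
grasp_force: 7.3
```

The force climbs while the tool hardly moves, so the lever is at its stop. Retreating forward and then up.

Call:
move_arm:
  increments:
    - [0,0,0,0,-8,0,1]
    - [0,0,0,0,-20,0,1]
    - [0,0,0,0,-30,-10,1]
    - [0,0,0,0,-30,-25,1]
    - [0,0,0,0,-30,-30,1]
    - [0,0,0,0,-30,-30,1]
    - [0,0,0,0,-30,-20,1]
    - [0,0,0,0,-30,0,1]
    - [0,0,0,0,0,0,1]
    - [0,0,0,0,0,0,1]

```text
time: 12.0
tcp_pos: [442.2, 132.3, 257.6]
tcp_rot: [3.14, -0.0, 1.498]
force: [-0.0, 0.4, -1.1]
opening: -0.001
grasp_force: 0.0
```

```bash
python3 -c "
from h import *
w=[];print(read_state()['force'])
for n in ['top','side']:
    c=cams.snapshot(n);w.append(c['color'])
    print(n,green(c),proj(c,[world([34,62,132])]))
a=cv2.resize(w[0][130:265,205:335],(390,405));b=cv2.resize(w[1][110:245,200:330],(390,405))
cv2.imwrite('pics/s5.png',np.hstack([a,b])[:,:,::-1])"
```

```text
[-0.03230439  0.43569586 -1.13702331]
top [([241, 183, 8, 5, 35], [244.5, 185.2]), ([243, 189, 5, 11, 29], [245.0, 194.5]), ([270, 247, 15, 9, 123], [276.8, 250.9])] [[244.99456606 185.38831478]]
side [([249, 202, 9, 9, 58], [252.6, 205.9])] [[292.99721348 170.63340918]]
```

View pics/s5.png

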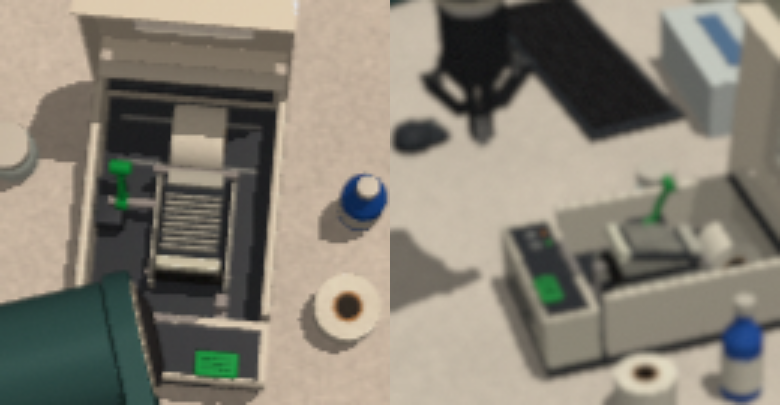

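The bar is at pixel (244.5,185.2) in the top view, against (245.0,185.4) predicted for fully raised. The key is back up, the cover is open, and the robot is clear.

```bash
python3 -c "
from cell import job_done
print(job_done())"
```

```text
the job is handed in; nothing more can be done
None
```

The job is handed in at about 12 s: the key was pressed, the cover opened by itself, and the head lever is at its back stop with the print head lifted. Nothing else on the bench was touched, and the highest force seen was about 42 N at the wrist, when the key bottomed out.

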